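Close the casting mould and hold it shut

ROBOT

A 7-joint arm with a two-finger parallel gripper is mounted at the origin on the work surface. World frame = base frame: x ahead of the robot, y to its left, z up, the work surface at z = 0. Lengths are in m, angles in rad, forces in N, time in s.
With the tool pointing down it reaches from about 0.4 to 0.85 m from the base axis. Payload 10.4 kg.
Tool frame: the origin (TCP) lies on the centre line of the jaws, within the pads' length; the fingertips stand 22 mm ahead of it and the grasp point (between the pads) lies 3 mm ahead of it; z points along the fingers, y is the line along which they close (so a half turn about z gives the same grasp; the last joint's range is limited). The gripper opens to 87 mm and grips with 3 to 60 N. Pads are 19 mm wide; open, the fingers measure 117 mm over their backs; the gripper's body (75 mm by 190 mm) begins 51 mm behind the grasp point.
Start: joints at [1.227, 0.332, -0.065, 1.46, 0.022, 1.35, -0.088], TCP at [0.197, -0.593, 0.205] pointing down, gripper open.
Joint ranges: [-2.6, 2.6], [-0.5, 2.12], [-1.47, 1.34], [0.16, 2.42], [-1.27, 4.41], [0.06, 2.06], [-2.6, 2.6]. Speed limits (rad/s): [2.22, 2.22, 2.79, 2.79, 3.14, 3.14, 3.14].

INTERFACE

Orientations are given as a unit quaternion [x, y, z, w].
In Python, from bench import r, imaging, ticket, sensors gives the robot as it stands (r), with the cameras (imaging), the job (ticket) and the readings (sensors).
- The arm moves only by the tool move_tool, called after "Request:" as name(argument=value, ...) on one line, values as JSON. Schema: {"type":"object","properties":{"moves":{"type":"array","items":{"type":"array","prefixItems":[{"type":"array","items":{"type":"number"},"minItems":3,"maxItems":3},{"type":"number"},{"type":"number"}],"minItems":3,"maxItems":3},"minItems":1,"maxItems":12},"grip_n":{"type":"number"},"only":{"type":"string"},"quiet":{"type":"boolean"},"lines":{"type":"string"}},"required":["moves"],"additionalProperties":false}. moves is a list of rows, 1 to 12 of them, each written [[dx, dy, dz], turn, opening]: dx, dy, dz in m, then a turn about the tool's z in rad, then the finger opening in m; each row is the pose to reach, as a shift and turn from the pose commanded when the call began, along the tool's axes at that moment; what a row does not reach only later rows make up. A row lasts 1/10 s, in which the tool goes at most 0.05 m and 0.15 rad, less where a joint would pass 70% of its speed; a pose out of reach is approached as far as the arm can. The fingers move at their own pace and stop on an object; grip_n is the grip in N (left out, the last holds). Time passes only in rows, so rows that do not move let the fingers close. The tool returns the time, the measured TCP pose, the force, the opening and the grip force at its end. only (a regular expression) keeps the lines of the reply that match it, lines (a string "A,B") keeps lines A to B, and quiet returns only ok. Input that does not fit is refused with a message, and nothing moves.
- sensors.read_state(): the state, without advancing time (a new reading comes with each control period).
- imaging.camera(name): name is "scene" or "top" or "wrist"; returns a dict with "img" (420x560x3 uint8, red, green, blue), "fx", "fy", "cx", "cy" (pixels), "pose" (4x4, takes a point from camera to world coordinates). Camera axes: x right, y down, z forward; pixel columns grow to the right and rows downward; lengths in m; the calibration is good to about 2 mm. The wrist camera is an equidistant fisheye: a pixel r from the principal point sees the ray r / f radians off the axis. A picture is of the moment at which its call begins. There is no depth.
- ticket.close_job(): hands the job in; it is judged then, once.
The state is a dict: "time": time; "joint_positions": joint angles; "joint_vel": joint speeds; "joint_torque": joint torques, N m; "ee_pos": TCP position; "eef_rot": TCP orientation; "ft_force": force on the tool from outside, world axes, zero at the start; "torque": the same for the moment, N m; "width": finger opening in m; "grip_force": force on a finger pad.
Only numpy, scipy, OpenCV 4.12 (cv2) and the standard library are available. Lean on these libraries where they do the work, as an engineer would, in place of code of your own. Each camera call takes 0.05 s, during which the arm holds its last target. There are 200 camera calls.

TASK

Lift the loose dust cap off the fixed mould half and stand it, open end down, in the empty middle well of the wooden rack, and let go of it. Then take the matching loose mould half (the one with the nose), set it on the two dowels nose over nose, and press it down against the sprung ejector until the two faces meet. The program finishes while holding: keep the mould held and pressed shut, do not let go, and leave everything else where it is.

Things in the scene. Friction and masses are not known exactly. Their poses are not given: they have to be found in the camera images.
- mould_base: Fixed aluminium mould half on a dark steel base plate (150 x 84 x 8 mm) in mid-bench. Origin: centre of the plate's underside, on the bench; z up. Block 104 (x) x 56 (y) mm with a nose 14 long x 28 wide on its +x end; its flat top (parting face) is 32 mm above the origin. Two dowels on the x axis bar open fingers at the cap's +x and -x sides: grip the cap on its +y and -y sides.
- dowel_big (a point): Foot of the large steel dowel on the parting face, at x = -38 mm of mould_base: 14 mm diameter, 14 mm tall, the top 4 mm tapering in by 2.5 mm per side.
- dowel_small (a point): Foot of the small steel dowel on the parting face, at x = +38 mm of mould_base (nose end): 8 mm diameter, 14 mm tall, the top 4 mm tapering in by 2.5 mm per side.
- ejector (a joint): Round steel sprung ejector, 24 mm diameter, in the centre of the parting face, hidden under the cap. 0 m: standing 6 mm proud of the face; 0.006 m: level with it. It starts to sink at 7 N and is level at 12 N, more than the loose half weighs; let go, it lifts that half 6 mm.
- mould_top: The matching loose mould half, 0.29 to 0.45 kg, lying face down at left or right: plate 104 (x) x 56 (y) x 18 mm with a nose 14 x 28 mm on its +x end. Origin: underside centre of the 104 x 56 part; z up. Through holes 15.6 mm wide at x = -38 mm, 9.6 mm at x = +38. Black grip bar on top 50 (x) x 16 (y) mm, 18 to 50 mm above the origin. Closed: 32 mm above mould_base, same axes.
- top_nose (a point): Tip of the loose half's nose at its underside, 66 mm from the origin of mould_top along its +x.
- base_nose (a point): Tip of the fixed half's nose at the height of its parting face, 66 mm from the origin of mould_base along its +x.
- cap: Grey plastic dust cap, round, 40 mm diameter, 44 mm tall, 30 g, closed on top, open below with a 3 mm wall. It stands loose on the parting face over the ejector. Origin: centre of its open lower rim; z up.
- rack: Fixed wooden rack on the far side of the bench, 80 (x) x 240 (y) x 20 mm, with three round wells 48 mm wide and 8 mm deep in a row along y, 80 mm apart; the middle one is empty, the outer two hold jars. Origin: centre of its underside.
- rack_hole0 (a point): Centre of the mouth of the empty middle well, level with the rack's top, 20 mm above the bench; the well's floor is 8 mm below.
- other_half: Bystander: the loose half of another mould, 78 x 56 x 18 mm, no nose, with a like but shorter grip bar (32 mm long, up to 50 mm high), lying across the bench from mould_top. Origin: centre of its underside.
- jar_a: Bystander: jar, 43 mm wide, 50 mm tall, in an outer well of the rack, at the rack's y = -80 mm. Origin: centre of its underside.
- jar_b: Bystander: the like jar in the other outer well, at y = +80 mm. Origin: centre of its underside.
- thinner: Bystander: clear bottle, 48 mm wide, 110 mm tall, at the far left. Origin: centre of its underside.
- glue: Bystander: small white bottle, 30 mm wide, 60 mm tall, right of the rack. Origin: centre of its underside.
- brush: Bystander: brush 170 mm long lying at the far right.
- driver: Bystander: screwdriver 150 mm long lying at the left.

How it is judged:
By the outcome, as a careful person would: the job done as asked, in the order asked, and still so for the second after the job is handed in, while the arm keeps its last pose, push and grip.
It also fails if it takes over 51 s, if anything falls off the work surface, if the arm or the gripper's body presses on something with over 40 N, if the wrist force passes 120 N, or if a joint passes its speed limit or range.

## Working session

There is one attempt and no reset: what is moved stays moved. The work goes in short steps, Python scripts to look and compute and a tool call to move; the robot and the scene stay as the last step left them, time stands still between calls to the robot, and variables do not carry over. Pictures are saved under pics/ and viewed, at most 10 in all, crops included, and the job is handed in when it is done.

```bash
ls; mkdir -p pics; python3 - <<'E'
from bench import r, imaging, ticket, sensors
import cv2,pickle,numpy as np
d={}
for n in("top","scene"):
    c=imaging.camera(n);d[n]=c
    cv2.imwrite(f"pics/{n}0.png",cv2.resize(c["img"][:,:,::-1],(800,600),interpolation=cv2.INTER_CUBIC))
    print(n,c["fx"],c["cx"],c["cy"],np.round(c["pose"],4).tolist())
pickle.dump(d,open("cams.pkl","wb"))
s=sensors.read_state();print(s["time"],s["ee_pos"],s["eef_rot"],s["width"])
E
```

```text
bench.py
pics
top 422.7007371888233 278.7097727702687 210.69399608088625 [[-0.0055, -0.9838, 0.1794, 0.3189], [-0.9999, 0.003, -0.0146, 0.0235], [0.0138, -0.1795, -0.9837, 1.1508], [0.0, 0.0, 0.0, 1.0]]
scene 447.933996103279 286.6118350918171 208.56191087465245 [[0.1505, 0.684, -0.7138, 1.3331], [0.9886, -0.1065, 0.1065, -0.1033], [-0.0032, -0.7217, -0.6922, 0.8469], [0.0, 0.0, 0.0, 1.0]]
0.1 [ 0.19693522 -0.59277123  0.20461661] [ 9.87163777e-01  1.59709892e-01 -1.44619298e-04 -6.37872630e-04] 0.08687213346776076
```

View pics/top0.png

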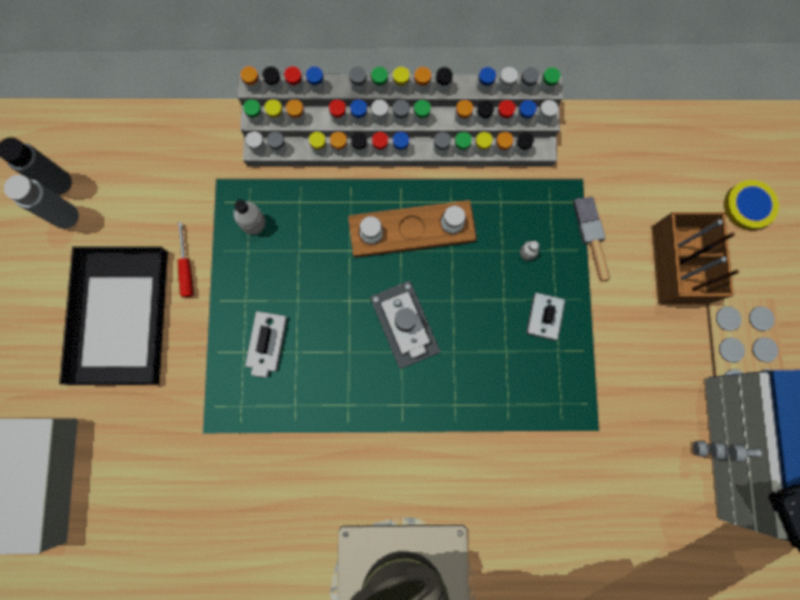

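View pics/scene0.png

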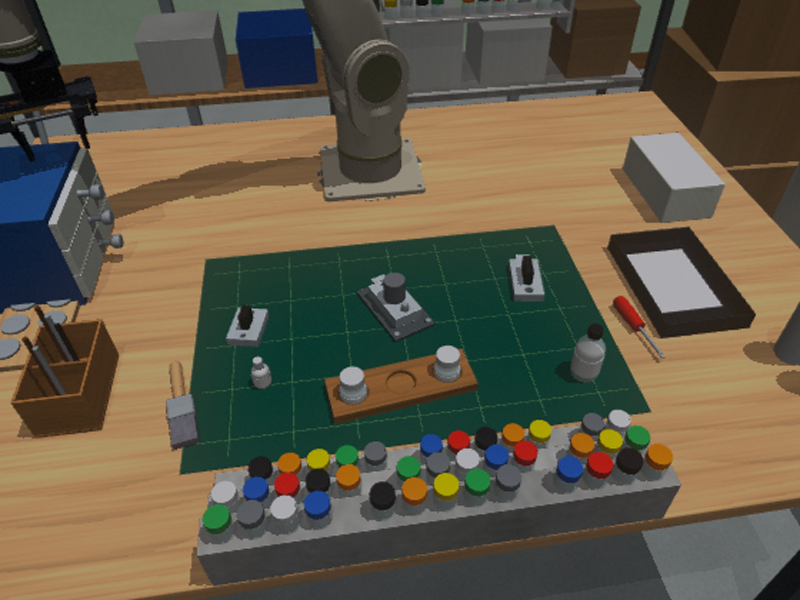

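The top view shows mould_base at about (405,325) with its nose toward the robot, mould_top at left (265,343) with its nose down, the empty well at (412,228), and other_half at right (547,316). I'll enlarge these.

```bash
python3 - <<'E'
import cv2,pickle,numpy as np
d=pickle.load(open("cams.pkl","rb"));im=d["top"]["img"][:,:,::-1]
def crop(u,v,w,h,s):
    c=cv2.resize(im[v:v+h,u:u+w],None,fx=s,fy=s,interpolation=cv2.INTER_CUBIC)
    for k in range(0,w,10): cv2.putText(c,str(u+k),(k*s,8),0,.3,(0,255,255),1); cv2.line(c,(k*s,10),(k*s,15),(0,255,255),1)
    for k in range(0,h,10): cv2.putText(c,str(v+k),(0,k*s+4),0,.3,(0,255,255),1); cv2.line(c,(20,k*s),(26,k*s),(0,255,255),1)
    return c
a=crop(258,192,50,66,9)[:594,:450]
b=crop(168,214,38,54,9)[:486,:342]
b=np.vstack([b,np.zeros((594-486,342,3),np.uint8)])
cv2.imwrite("pics/c1.png",np.hstack([a,b]))
cv2.imwrite("pics/c2.png",crop(238,136,98,46,8))
E
```

```text
(no output)
```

View pics/c1.png

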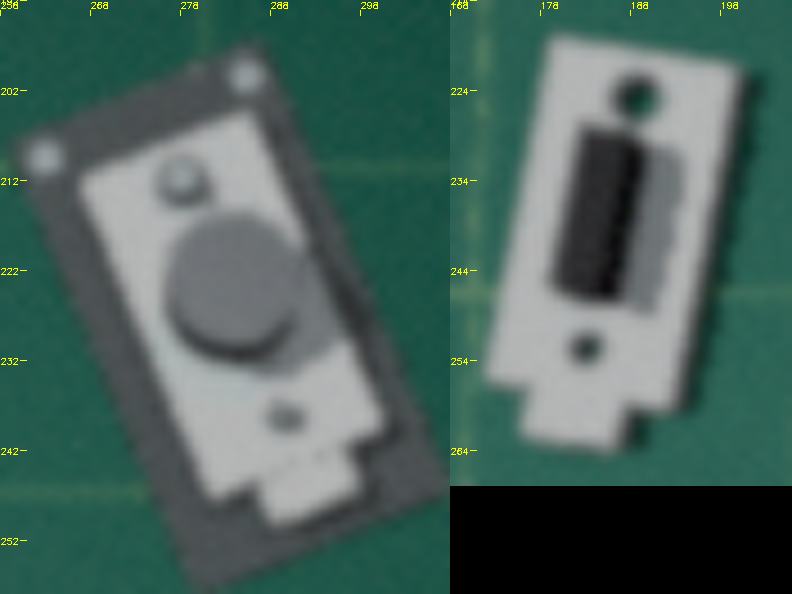

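View pics/c2.png

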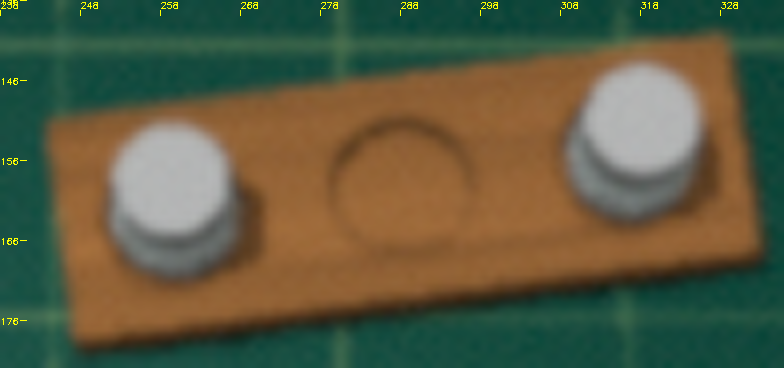

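The crops show mould_base block corners at about (78,178), (248,110), (385,428) and (210,500) in the left panel and the cap top centred at (234,281). The loose half's corners are (552,35), (745,68), (680,412) and (485,380) in the right panel. The well mouth centre is (401,188) in the second crop.

```bash
cat > h.py <<'E'
import numpy as np,pickle
from scipy.optimize import least_squares
from scipy.spatial.transform import Rotation as R
def ray(c,u,v,z):
    P=c["pose"];d=P[:3,:3]@[(u-c["cx"])/c["fx"],(v-c["cy"])/c["fy"],1];o=P[:3,3]
    return o+d*(z-o[2])/d[2]
def fit(model,pts):
    f=lambda p:(np.c_[np.cos(p[2])*model[:,0]-np.sin(p[2])*model[:,1]+p[0],np.sin(p[2])*model[:,0]+np.cos(p[2])*model[:,1]+p[1]]-pts).ravel()
    s=min((least_squares(f,[*pts.mean(0),a]) for a in(0,1.5,3,-1.5)),key=lambda s:s.cost);return s.x,np.abs(s.fun).max()
def totool(s,dw): return R.from_quat(s["eef_rot"]).inv().apply(dw)
E
python3 - <<'E'
from h import *
from bench import r, imaging, ticket, sensors
c=pickle.load(open("cams.pkl","rb"))["top"]
G=lambda L,u0,v0,s,z:np.array([ray(c,x/s-.5+u0,y/s-.5+v0,z)[:2] for x,y in L])
M=np.array([[-52,-28],[-52,28],[52,28],[52,-28],[66,14],[66,-14]])/1e3
def show(n,f):print(n,np.round(f[0],4),round(f[1],4))
B=G([(248,110),(78,178),(210,500),(385,428),(280,527),(362,488)],258,192,9,.032)
# -x end is up in image; tool +x=nose down: +y is to image right
show("base",fit(M*[1,-1],B) if 0 else fit(M[[1,0,3,2,5,4]],B[[0,1,2,3,4,5]]))
T=G([(295,68),(102,35),(35,380),(230,412),(68,437),(170,455)],168,214,9,.018)
show("top",fit(M[[1,0,3,2,5,4]],T))
print("cap",G([(234,281)],258,192,9,.076)); print("well",G([(401,188)],238,136,8,.02))
print("jars",G([(171,180),(643,120)],238,136,8,.062))
print("ob",G([(236,0)],0,0,1,0)[0:0])
s=sensors.read_state();print(R.from_quat(s["eef_rot"]).as_matrix().round(3))
E
```

Request:
move_tool(moves=[[[0.038,-0.039,0.004],-0.01,0.087],[[0.076,-0.078,0.008],-0.02,0.087],[[0.114,-0.117,0.012],-0.03,0.087],[[0.15,-0.154,0.016],-0.04,0.087],[[0.185,-0.19,0.02],-0.05,0.087],[[0.22,-0.225,0.025],-0.06,0.087],[[0.255,-0.26,0.03],-0.07,0.087],[[0.29,-0.295,0.03],-0.074,0.087],[[0.325,-0.332,0.03],-0.074,0.087],[[0.36,-0.368,0.03],-0.074,0.087],[[0.395,-0.404,0.03],-0.074,0.087],[[0.42,-0.43,0.03],-0.074,0.087]], grip_n=15)

```text
time: 1.3
ee_pos: [0.4594, -0.0529, 0.1754]
eef_rot: [0.981, 0.196, 0.0, 0.0]
ft_force: [1.1, -1.8, -0.5]
width: 0.0869
grip_force: 0.0
```

Request:
move_tool(moves=[[[0.02,-0.05,0.02],0,0.087],[[0.02,-0.05,0.02],0,0.087],[[0.02,-0.05,0.02],0,0.087],[[0.02,-0.05,0.02],0,0.087],[[0.02,-0.05,0.02],0,0.087]])

```text
time: 1.8
ee_pos: [0.4585, -0.0027, 0.1556]
eef_rot: [0.981, 0.195, 0.0, 0.0]
ft_force: [-0.5, 0.4, -0.1]
width: 0.087
grip_force: 0.0
```

```bash
python3 - <<'E'
from h import *
from bench import r, imaging, ticket, sensors
import cv2
s=sensors.read_state();print(s["ee_pos"],R.from_quat(s["eef_rot"]).as_matrix().round(3))
print("delta tool",totool(s,np.array([.4837,-.0048,.074])-s["ee_pos"]))
c=imaging.camera("wrist");pickle.dump(c,open("w1.pkl","wb"));print(c["fx"],c["cx"],c["cy"],c["pose"].round(3))
cv2.imwrite("pics/w1.png",cv2.resize(c["img"][:,:,::-1],(800,600),interpolation=cv2.INTER_CUBIC))
E
```

```text
[ 0.45848221 -0.00266694  0.15561658] [[ 0.924  0.382  0.   ]
 [ 0.382 -0.924 -0.001]
 [ 0.     0.001 -1.   ]]
delta tool [0.02247592 0.01155489 0.08162763]
325.19226210127806 281.79909772661284 213.0565183510168 [[ 0.382 -0.888 -0.256  0.53 ]
 [-0.924 -0.367 -0.106  0.027]
 [-0.     0.277 -0.961  0.335]
 [ 0.     0.     0.     1.   ]]
```

View pics/w1.png

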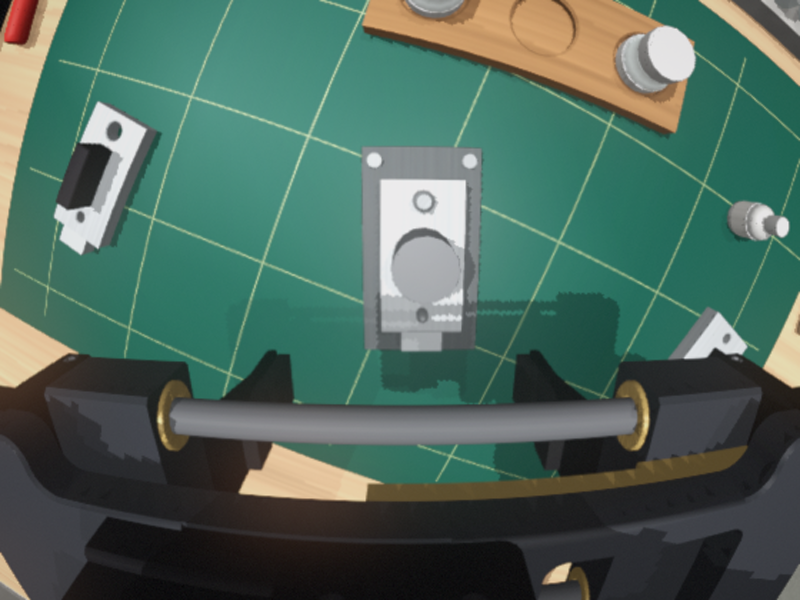

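The wrist view shows the base block square to the gripper, with corners (380,180), (467,180), (462,331) and (381,331), and the cap top at (426,267). I'll cross-check the position from these.

```bash
cat >> h.py <<'E'
def wray(c,u,v,z):
    P=c["pose"];a=np.array([u-c["cx"],v-c["cy"]]);n=np.hypot(*a);t=n/c["fx"]
    d=P[:3,:3]@[*(a/n*np.sin(t)),np.cos(t)];o=P[:3,3];return (o+d*(z-o[2])/d[2])[:2]
M=np.array([[-52,-28],[-52,28],[52,28],[52,-28],[66,14],[66,-14]])/1e3
E
python3 - <<'E'
from h import *
c=pickle.load(open("w1.pkl","rb"))
g=lambda x,y,z:wray(c,x*.7-.15,y*.7-.15,z)
B=np.array([g(x,y,.032) for x,y in[(467,180),(380,180),(381,331),(462,331),(402,350),(441,350)]])
print(fit(M[[1,0,3,2,5,4]],B),g(426,267,.076),g(543,25,.02))
E
```

```text
(array([ 0.48420654, -0.00575601, -2.75191759]), np.float64(0.0010283264247401558)) [ 0.48634871 -0.00480344] [ 0.66919192 -0.02002399]
```

Request:
move_tool(moves=[[[0.0228,0.0118,0.01],0,0.087],[[0.0228,0.0118,0.045],0,0.087],[[0.0228,0.0118,0.075],0,0.087],[[0.0228,0.0118,0.0816],0,0.087],[[0.0228,0.0118,0.0816],0,0.036],[[0.0228,0.0118,0.0816],0,0.036],[[0.0228,0.0118,0.0816],0,0.036],[[0.0228,0.0118,0.0816],0,0.036],[[0.0228,0.0118,0.0816],0,0.036],[[0.0228,0.0118,0.0816],0,0.036],[[0.0228,0.0118,0.0816],0,0.036],[[0.0228,0.0118,0.0816],0,0.036]], grip_n=12)

```text
time: 3.05
ee_pos: [0.4839, -0.003, 0.0738]
eef_rot: [0.981, 0.196, 0.0, 0.0]
ft_force: [0.2, -0.3, -0.9]
width: 0.0379
grip_force: 0.0
```

Request:
move_tool(moves=[[[0,0,0],0,0.034],[[0,0,0],0,0.034],[[0,0,0],0,0.034]], grip_n=12)

```text
time: 3.35
ee_pos: [0.4839, -0.003, 0.0737]
eef_rot: [0.981, 0.196, -0.0, 0.0]
ft_force: [-0.6, 0.2, -0.1]
width: 0.0341
grip_force: 0.0
```

```bash
python3 - <<'E'
from h import *
from bench import r, imaging, ticket, sensors
import cv2
c=imaging.camera("scene")
cv2.imwrite("pics/s1.png",cv2.resize(c["img"][150:290,190:380,::-1],None,fx=4,fy=4,interpolation=cv2.INTER_CUBIC))
E
```

```text
(no output)
```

View pics/s1.png

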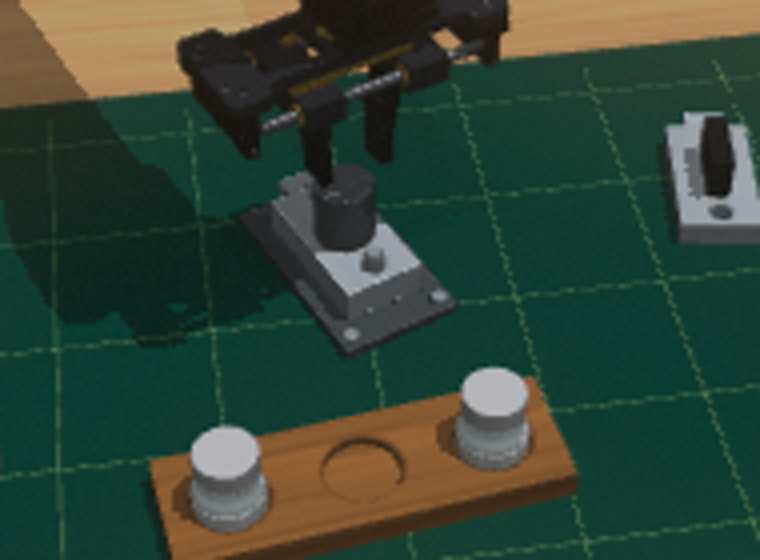

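The scene crop shows the fingertips at about (320,180) and (380,160), behind and above the cap at (345,205), so they aren't around it. I'll compare with where they should project.

```bash
python3 - <<'E'
from h import *
from bench import r, imaging, ticket, sensors
s=sensors.read_state();print(s["ee_pos"],s["joint_positions"])
c=pickle.load(open("cams.pkl","rb"))["scene"]
def pr(p):
    q=np.linalg.inv(c["pose"])@[*p,1];return [((c["fx"]*q[0]/q[2]+c["cx"])-190)*4,((c["fy"]*q[1]/q[2]+c["cy"])-150)*4]
E=R.from_quat(s["eef_rot"]).as_matrix()
for y in(.017,-.017):
  print("tip",pr(s["ee_pos"]+E@[0,y,.022]))
print("cap top",pr([.484,-.005,.076]),"wellctr",pr([.6713,-.0195,.02]),"dowelbig",pr([.484+.038*.924,-.005+.038*.382,.046]))
ps=[("L",(320,180)),("R",(380,160))]
for n,(x,y) in ps:
  for z in(.05,.075,.1,.13): print(n,z,ray(c,x/4+190,y/4+150,z).round(3))
E
```

```text
[ 0.48392845 -0.00296361  0.07374376] [ 0.54121273  0.21060489 -0.68215288  1.94930953  0.15411975  1.03307271
 -1.38540064]
tip [np.float64(323.7933898381764), np.float64(216.46033002761055)]
tip [np.float64(368.8335267560342), np.float64(197.89635253690722)]
cap top [np.float64(342.60452823541414), np.float64(179.87015192872968)] wellctr [np.float64(362.455718938166), np.float64(464.0805077879206)] dowelbig [np.float64(373.3090355971656), np.float64(248.63590660496016)]
L 0.05 [ 0.453 -0.017  0.05 ]
L 0.075 [ 0.481 -0.019  0.075]
L 0.1 [ 0.508 -0.022  0.1  ]
L 0.13 [ 0.542 -0.025  0.13 ]
R 0.05 [0.439 0.026 0.05 ]
R 0.075 [0.468 0.022 0.075]
R 0.1 [0.496 0.018 0.1  ]
R 0.13 [0.529 0.013 0.13 ]
```

```bash
python3 - <<'E'
from h import *
from bench import r, imaging, ticket, sensors
import cv2
def wpr(c,p):
    q=(np.linalg.inv(c["pose"])@[*p,1])[:3];t=np.arctan2(np.hypot(q[0],q[1]),q[2]);k=c["fx"]*t/np.hypot(q[0],q[1])
    return (np.array([c["cx"]+k*q[0],c["cy"]+k*q[1]])/.7).round(0)
c=pickle.load(open("w1.pkl","rb"));E=np.array([[.924,.382,0],[.382,-.924,0],[0,0,-1]]);t=np.array([.4585,-.0027,.1556])
for z in(-.02,0,.022): print(z,[wpr(c,t+E@[0,y,z]) for y in(.0435,-.0435)])
w=imaging.camera("wrist");pickle.dump(w,open("w2.pkl","wb"))
s=sensors.read_state()
print("tips now",[wpr(w,s["ee_pos"]+E@[0,y,.022]) for y in(.017,-.017)],"cap",wpr(w,[.484,-.005,.076]))
cv2.imwrite("pics/w2.png",cv2.resize(w["img"][120:400,80:480,::-1],(800,560),interpolation=cv2.INTER_CUBIC))
E
```

```text
-0.02 [array([517., 383.]), array([291., 383.])]
0 [array([506., 362.]), array([302., 362.])]
0.022 [array([497., 344.]), array([311., 344.])]
tips now [array([440., 344.]), array([367., 344.])] cap [408. 367.]
```

View pics/w2.png

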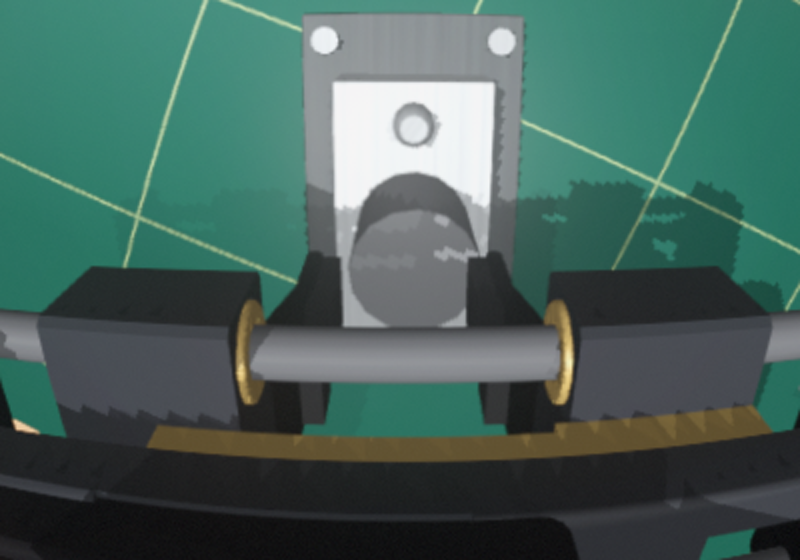

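The wrist view shows the cap top (412,268) centred between the finger pads (343 and 468). The pads look about 30 mm higher than the stated geometry, in line with the scene view and with closing on air. I'll open, go lower and close by feel.

Request:
move_tool(moves=[[[0,0,-0.01],0,0.087],[[0,0,-0.01],0,0.087],[[0,0,-0.01],0,0.087],[[0,0.0015,-0.01],0,0.087],[[0,0.0015,-0.01],0,0.087],[[0,0.0015,0],0,0.087],[[0,0.0015,0.01],0,0.087],[[0,0.0015,0.02],0,0.087],[[0,0.0015,0.027],0,0.087],[[0,0.0015,0.027],0,0.087]])

```text
time: 4.45
ee_pos: [0.4836, -0.0043, 0.0453]
eef_rot: [0.981, 0.196, -0.001, -0.0]
ft_force: [-0.1, -1.2, -0.1]
width: 0.0866
grip_force: 0.0
```

Request:
move_tool(moves=[[[0,0,0],0,0.034],[[0,0,0],0,0.034],[[0,0,0],0,0.034],[[0,0,0],0,0.034],[[0,0,0],0,0.034],[[0,0,0],0,0.034],[[0,0,0],0,0.034],[[0,0,0],0,0.034],[[0,0,0],0,0.034]], grip_n=12)

```text
time: 5.35
ee_pos: [0.4845, -0.0044, 0.0468]
eef_rot: [0.981, 0.196, 0.0, 0.0]
ft_force: [-0.8, -0.2, 1.0]
width: 0.0395
grip_force: 12.0
```

Gripped at 39.5 mm. I'll lift it and carry it to above the well.

Request:
move_tool(moves=[[[0,0,-0.03],0,0.034],[[0,0,-0.06],0,0.034],[[0.02,0.01,-0.07],0,0.034],[[0.05,0.025,-0.07],0,0.034],[[0.085,0.043,-0.07],0,0.034],[[0.12,0.06,-0.07],0,0.034],[[0.145,0.075,-0.07],0,0.034],[[0.16,0.082,-0.07],0,0.034],[[0.166,0.085,-0.07],0,0.034],[[0.166,0.085,-0.07],0,0.034],[[0.166,0.085,-0.07],0,0.034]])

```text
time: 6.45
ee_pos: [0.6697, -0.0187, 0.1167]
eef_rot: [0.981, 0.196, -0.0, -0.0]
ft_force: [-0.5, 0.7, -0.8]
width: 0.0398
grip_force: 12.0
```

```bash
python3 - <<'E'
from h import *
from bench import r, imaging, ticket, sensors
import cv2
t=imaging.camera("top");c=imaging.camera("scene");w=imaging.camera("wrist");pickle.dump([t,c,w],open("h3.pkl","wb"))
s=sensors.read_state();print(s["ee_pos"],s["width"],s["grip_force"],totool(s,np.array([.6705,-.0193,.12])-s["ee_pos"]))
a=cv2.resize(c["img"][170:300,210:360,::-1],(400,347),interpolation=cv2.INTER_CUBIC)
b=cv2.resize(w["img"][120:370,100:460,::-1],(400,278),interpolation=cv2.INTER_CUBIC)
o=np.zeros((347,800,3),np.uint8);o[:,:400]=a;o[:278,400:]=b
cv2.imwrite("pics/h3.png",o)
E
```

```text
[ 0.66984818 -0.01903479  0.11713925] 0.03958080277516594 12.000012276694179 [ 0.00049968  0.00049714 -0.00286047]
```

View pics/h3.png

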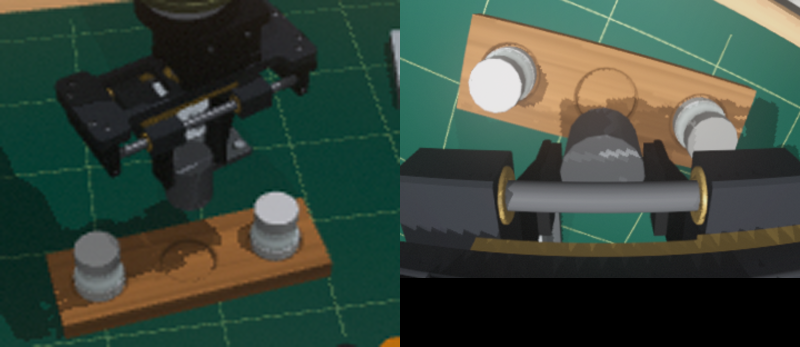

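The cap is held upright between the fingers (scene crop: top (193,150), bottom rim about (188,200)), with the well at (190,262). I'll check its height and offset numerically.

```bash
python3 - <<'E'
from h import *
t,c,w=pickle.load(open("h3.pkl","rb"))
f=lambda x,y,z:ray(c,210+x/2.667,170+y/2.667,z).round(4)
print("rim",[f(188,200,z) for z in(.09,.1024)],"captop",f(193,150,.146),"well scene",f(190,262,.02))
print("well wrist",wray(w,285.4,203.7,.02))
E
```

```text
rim [array([ 0.6676, -0.0184,  0.09  ]), array([ 0.6785, -0.0198,  0.1024])] captop [ 0.6638 -0.013   0.146 ] well scene [ 0.6781 -0.019   0.02  ]
well wrist [ 0.67647992 -0.0189641 ]
```

Request:
move_tool(moves=[[[0.003,0.001,0.03],0,0.034],[[0.003,0.001,0.06],0,0.034],[[0.003,0.001,0.075],0,0.034],[[0.003,0.001,0.08],0,0.034],[[0.003,0.001,0.083],0,0.034],[[0.003,0.001,0.085],0,0.034],[[0.003,0.001,0.086],0,0.034]])

```text
time: 7.3
ee_pos: [0.6742, -0.0187, 0.0318]
eef_rot: [0.981, 0.196, 0.001, 0.0]
ft_force: [-0.2, -0.1, -0.0]
width: 0.0398
grip_force: 12.0
```

```bash
python3 - <<'E'
from h import *
from bench import r, imaging, ticket, sensors
import cv2
c=imaging.camera("scene");w=imaging.camera("wrist")
s=sensors.read_state();print(s["ee_pos"],s["ft_force"],s["width"])
a=cv2.resize(c["img"][190:290,220:340,::-1],(400,333),interpolation=cv2.INTER_CUBIC)
b=cv2.resize(w["img"][140:340,160:400,::-1],(400,333),interpolation=cv2.INTER_CUBIC)
cv2.imwrite("pics/h4.png",np.hstack([a,b]))
E
```

```text
[ 0.67397693 -0.01869508  0.03147757] [-0.66857157  0.23337416  0.24537257] 0.03951059924638736
```

View pics/h4.png

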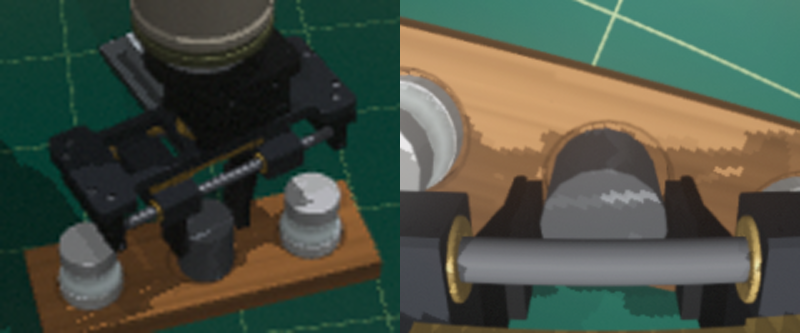

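The wrist view shows the rim inside the well with a gap all round and no contact force. I'll lower the last few mm and release.

Request:
move_tool(moves=[[[0,0,0.002],0,0.034],[[0,0,0.0035],0,0.034],[[0,0,0.0045],0,0.034],[[0,0,0.0045],0,0.034]])

```text
time: 7.8
ee_pos: [0.6737, -0.0187, 0.0268]
eef_rot: [0.981, 0.196, 0.0, 0.0]
ft_force: [-1.8, -0.2, 5.3]
width: 0.0398
grip_force: 12.0
```

Request:
move_tool(moves=[[[0,0,0],0,0.056],[[0,0,0],0,0.056],[[0,0,0],0,0.056],[[0,0,0],0,0.056],[[0,0,-0.02],0,0.056],[[0,0,-0.05],0,0.056],[[0,0,-0.08],0,0.056],[[0,0,-0.11],0,0.056],[[0,0,-0.11],0,0.056]])

```text
time: 8.7
ee_pos: [0.6759, -0.0183, 0.1411]
eef_rot: [0.981, 0.196, 0.003, 0.001]
ft_force: [0.7, 1.2, 0.2]
width: 0.0561
grip_force: 0.0
```

```bash
python3 - <<'E'
from h import *
from bench import r, imaging, ticket, sensors
import cv2
w=imaging.camera("wrist");pickle.dump(w,open("w5.pkl","wb"));s=sensors.read_state();print(s["ee_pos"],s["joint_positions"])
a=cv2.resize(w["img"][60:360,60:460,::-1],(800,600),interpolation=cv2.INTER_CUBIC)
cv2.imwrite("pics/h5.png",a)
# delta to above mould_top: 
cp=np.array([.4509,.2565,.18]);print(totool(s,cp-s["ee_pos"]))
E
```

```text
[ 0.67481501 -0.01853844  0.13853115] [ 0.38579498  0.55193626 -0.61529377  1.37687118  0.31957833  1.30806156
 -1.41656986]
[-0.10077721 -0.33992653 -0.04239869]
```

Request:
move_tool(moves=[[[-0.01,-0.025,-0.03],0.05,0.07],[[-0.025,-0.065,-0.04],0.1,0.07],[[-0.04,-0.105,-0.04],0.16,0.07],[[-0.055,-0.145,-0.04],0.23,0.07],[[-0.07,-0.185,-0.04],0.3,0.07],[[-0.085,-0.225,-0.04],0.37,0.07],[[-0.1,-0.265,-0.04],0.43,0.07],[[-0.115,-0.305,-0.04],0.5,0.07],[[-0.128,-0.34,-0.04],0.54,0.07],[[-0.136,-0.361,-0.04],0.557,0.07],[[-0.136,-0.361,-0.04],0.557,0.07],[[-0.136,-0.361,-0.04],0.557,0.07]])

```text
time: 9.95
ee_pos: [0.4091, 0.2617, 0.1755]
eef_rot: [0.997, -0.081, -0.0, 0.0]
ft_force: [0.7, -0.5, 0.8]
width: 0.0702
grip_force: 0.0
```

```bash
python3 - <<'E'
from h import *
from bench import r, imaging, ticket, sensors
import cv2
w=imaging.camera("wrist");t=imaging.camera("top");sc=imaging.camera("scene");pickle.dump([w,t,sc],open("w6.pkl","wb"));s=sensors.read_state();print(s["ee_pos"],s["width"],np.degrees(np.arctan2(*R.from_quat(s["eef_rot"]).as_matrix()[[1,0],1])))
a=cv2.resize(w["img"][110:310,180:400,::-1],(550,500),interpolation=cv2.INTER_CUBIC)
b=cv2.resize(t["img"][130:190,260:310,::-1],(250,300),interpolation=cv2.INTER_CUBIC)
b=np.vstack([b,cv2.resize(sc["img"][225:305,255:315,::-1],(250,200))])
cv2.imwrite("pics/h6.png",np.hstack([a,b]))
E
```

```text
[0.40984377 0.26103069 0.17571621] 0.07003821885626303 -99.3962332274085
```

View pics/h6.png

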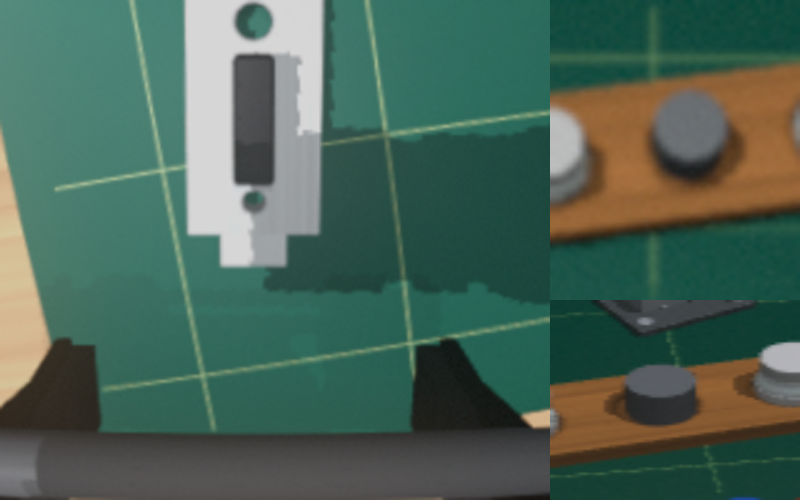

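The view shows the cap standing in the well. The loose half is square to the gripper: bar (233–274, 54–186), plate end corners (187,235) and (320,235), nose end (220,267) and (287,267), holes (254,20) and (254,201).

```bash
python3 - <<'E'
from h import *
from bench import r, imaging, ticket, sensors
w=pickle.load(open("w6.pkl","rb"))[0]
g=lambda x,y,z:wray(w,180+x/2.5-.3,110+y/2.5-.3,z)
P=np.array([g(x,y,.018) for x,y in[(320,235),(187,235),(220,267),(287,267),(254,20),(254,201)]])
m=np.array([[52,28],[52,-28],[66,-14],[66,14],[-38,0],[38,0]])/1e3
f=fit(m,P);print(f)
B=np.array([g(x,y,.05) for x,y in[(233,54),(274,54),(233,186),(274,186)]]);print("bar",B.mean(0))
s=sensors.read_state()
for p in(f[0][:2],[.4509,.2565]):print(totool(s,np.array([*p,.05])-s["ee_pos"]))
E
```

```text
(array([0.45103126, 0.2565442 , 2.97806177]), np.float64(0.0006289868269199195))
bar [0.45148863 0.25653742]
[ 0.04144937 -0.00236035  0.12568803]
[ 0.04132708 -0.00229531  0.12568814]
```

Request:
move_tool(moves=[[[0.02,-0.001,0.03],0,0.036],[[0.0414,-0.0024,0.06],0,0.036],[[0.0414,-0.0024,0.09],0,0.036],[[0.0414,-0.0024,0.115],0,0.036],[[0.0414,-0.0024,0.135],0,0.036],[[0.0414,-0.0024,0.145],0,0.036],[[0.0414,-0.0024,0.15],0,0.036],[[0.0414,-0.0024,0.153],0,0.036],[[0.0414,-0.0024,0.153],0,0.036]])

```text
time: 11.0
ee_pos: [0.4509, 0.2579, 0.0237]
eef_rot: [0.997, -0.081, 0.0, -0.0]
ft_force: [0.1, -0.3, -0.3]
width: 0.0359
grip_force: 0.0
```

Request:
move_tool(moves=[[[0,0,0.002],0,0.036],[[0,0,0.004],0,0.036],[[0,0,0.006],0,0.036],[[0,0,0.006],0,0.036]])

```text
time: 11.4
ee_pos: [0.4503, 0.2578, 0.0171]
eef_rot: [0.997, -0.081, -0.0, 0.0]
ft_force: [0.0, -0.0, -0.0]
width: 0.0361
grip_force: 0.0
```

Request:
move_tool(moves=[[[0,0,0.002],0,0.036],[[0,0,0.004],0,0.036],[[0,0,0.004],0,0.036]])

```text
time: 11.7
ee_pos: [0.4503, 0.2577, 0.0129]
eef_rot: [0.997, -0.081, -0.0, 0.0]
ft_force: [-0.1, -1.0, 0.1]
width: 0.0357
grip_force: 0.0
```

Request:
move_tool(moves=[[[0,0,0],0,0.01],[[0,0,0],0,0.01],[[0,0,0],0,0.01],[[0,0,0],0,0.01],[[0,0,0],0,0.01],[[0,0,0],0,0.01],[[0,0,0],0,0.01]], grip_n=55)

```text
time: 12.4
ee_pos: [0.4504, 0.2574, 0.0132]
eef_rot: [0.997, -0.081, -0.0, 0.0]
ft_force: [-1.0, -4.4, 2.9]
width: 0.0156
grip_force: 55.0
```

Request:
move_tool(moves=[[[0,0,-0.02],0,0.01],[[0,0,-0.05],0,0.01],[[0,0,-0.08],0,0.01],[[0,0,-0.08],0,0.01]])

```text
time: 12.8
ee_pos: [0.4522, 0.2596, 0.0965]
eef_rot: [0.997, -0.081, 0.002, -0.002]
ft_force: [0.1, 0.5, -4.7]
width: 0.0156
grip_force: 55.0
```

```bash
python3 - <<'E'
from h import *
from bench import r, imaging, ticket, sensors
import cv2
for i in range(3):s=sensors.read_state();print(s["ee_pos"],s["ft_force"])
w=imaging.camera("wrist");pickle.dump(w,open("w7.pkl","wb"));s=sensors.read_state()
g=cv2.cvtColor(w["img"],6+1);hsv=cv2.cvtColor(w["img"],cv2.COLOR_RGB2HSV)
m=((hsv[:,:,1]<40)&(g>140)).astype(np.uint8)
n,l,st,ce=cv2.connectedComponentsWithStats(m);k=1+np.argmax(st[1:,4]);print(st[k],ce[k])
cs,_=cv2.findContours((l==k).astype(np.uint8),0,2)
print(cv2.approxPolyDP(max(cs,key=cv2.contourArea),2.5,True)[:,0].tolist())
E
```

```text
[0.45215027 0.2596033  0.09647199] [ 0.0983726   0.45418463 -4.68182117]
[0.45215027 0.2596033  0.09647199] [ 0.0983726   0.45418463 -4.68182117]
[0.45215027 0.2596033  0.09647199] [ 0.0983726   0.45418463 -4.68182117]
[   0  131   82  144 7011] [ 31.06290116 203.31707317]
[[1, 148], [0, 232], [13, 268], [50, 246], [61, 247], [70, 273], [81, 274], [56, 193], [43, 131]]
```

Request:
move_tool(moves=[[[0.008,0.025,-0.002],-0.06,0.01],[[0.016,0.055,-0.002],-0.12,0.01],[[0.025,0.085,-0.002],-0.19,0.01],[[0.033,0.115,-0.002],-0.26,0.01],[[0.042,0.145,-0.002],-0.33,0.01],[[0.05,0.175,-0.002],-0.4,0.01],[[0.058,0.2,-0.002],-0.46,0.01],[[0.065,0.225,-0.002],-0.52,0.01],[[0.07,0.245,-0.002],-0.55,0.01],[[0.0738,0.2567,-0.002],-0.556,0.01],[[0.0738,0.2567,-0.002],-0.556,0.01],[[0.0738,0.2567,-0.002],-0.556,0.01]])

```text
time: 14.05
ee_pos: [0.481, -0.0068, 0.094]
eef_rot: [0.981, 0.196, -0.001, -0.0]
ft_force: [0.2, -0.2, -3.7]
width: 0.0156
grip_force: 55.0
```

```bash
cat > see.py <<'E'
from h import *
from bench import r, imaging, ticket, sensors
import cv2
w=imaging.camera("wrist");t=imaging.camera("top");c=imaging.camera("scene");pickle.dump([w,t,c],open("w8.pkl","wb"))
s=sensors.read_state();E=R.from_quat(s["eef_rot"]).as_matrix()
print(s["ee_pos"],s["ft_force"].round(1) if hasattr(s["ft_force"],"round") else s["ft_force"],"ang",np.arctan2(E[1,1],E[0,1]),"want",-2.750+np.pi/2)
print("delta",totool(s,np.array([.4833,-.0056,.0451])-s["ee_pos"]).round(4))
E
python3 see.py
```

```text
[ 0.48145488 -0.00627767  0.09478434] [ 0.5 -0.7 -4.6] ang -1.175581825719344 want -1.1792036732051034
delta [0.002  0.0001 0.0497]
```

Request:
move_tool(moves=[[[0.002,0,0.01],-0.003,0.01],[[0.002,0,0.02],-0.003,0.01],[[0.002,0,0.03],-0.003,0.01],[[0.002,0,0.033],-0.003,0.01],[[0.002,0,0.033],-0.003,0.01],[[0.002,0,0.033],-0.003,0.01]])

```text
time: 14.8
ee_pos: [0.4838, -0.0066, 0.0623]
eef_rot: [0.98, 0.197, 0.0, -0.0]
ft_force: [0.7, -0.9, -4.6]
width: 0.0153
grip_force: 55.0
```

```bash
python3 see.py
```

```text
[ 0.48398201 -0.00664855  0.06263804] [-0.2  0.5 -3.8] ang -1.1740565985074678 want -1.1792036732051034
delta [-0.0002 -0.0012  0.0175]
```

Request:
move_tool(moves=[[[0,0,0.001],0,0.01],[[0,0,0.002],0,0.01],[[0,0,0.003],0,0.01],[[0,0,0.004],0,0.01],[[0,0,0.004],0,0.01]])

```text
time: 15.45
ee_pos: [0.4835, -0.0066, 0.0581]
eef_rot: [0.98, 0.197, -0.0, -0.0]
ft_force: [-0.2, 0.5, -4.4]
width: 0.0149
grip_force: 55.0
```

```bash
python3 see.py
```

```text
[ 0.48364373 -0.00661348  0.058236  ] [-0.3 -0.2 -4.6] ang -1.1739685087542062 want -1.1792036732051034
delta [ 0.0001 -0.0011  0.0131]
```

Request:
move_tool(moves=[[[0,-0.0006,0.001],-0.003,0.01],[[0,-0.0006,0.002],-0.003,0.01],[[0,-0.0006,0.003],-0.003,0.01],[[0,-0.0006,0.004],-0.003,0.01],[[0,-0.0006,0.005],-0.003,0.01],[[0,-0.0006,0.005],-0.003,0.01]])

```text
time: 16.2
ee_pos: [0.4833, -0.0061, 0.0531]
eef_rot: [0.98, 0.199, -0.0, 0.0]
ft_force: [0.9, 0.2, -4.4]
width: 0.0153
grip_force: 55.0
```

```bash
python3 see.py
```

```text
[ 0.48339727 -0.00607085  0.05324418] [-0.3 -0.4 -4.8] ang -1.1709435856500627 want -1.1792036732051034
delta [ 0.0001 -0.0005  0.0081]
```

Request:
move_tool(moves=[[[0,-0.0003,0.001],0.006,0.01],[[0,-0.0003,0.002],0.006,0.01],[[0,-0.0003,0.003],0.006,0.01],[[0,-0.0003,0.004],0.006,0.01],[[0,-0.0003,0.004],0.006,0.01]])

```text
time: 16.85
ee_pos: [0.4834, -0.0058, 0.0495]
eef_rot: [0.981, 0.196, 0.0, 0.0]
ft_force: [-3.0, 0.2, 3.8]
width: 0.0159
grip_force: 55.0
```

```bash
python3 see.py
```

```text
[ 0.48341106 -0.00582664  0.04942345] [-3.1 -0.4  3.5] ang -1.1770062291012673 want -1.1792036732051034
delta [-0.     -0.0003  0.0043]
```

Spring force rises as expected. A light side touch suggests shifting slightly in −x, then continuing.

Request:
move_tool(moves=[[[-0.0005,0,0.001],0,0.01],[[-0.0005,0,0.002],0,0.01],[[-0.0005,0,0.003],0,0.01],[[-0.0005,0,0.0035],0,0.01],[[-0.0005,0,0.0035],0,0.01]], grip_n=60)

```text
time: 17.5
ee_pos: [0.4834, -0.0059, 0.0461]
eef_rot: [0.981, 0.196, 0.001, 0.0]
ft_force: [-0.6, -0.2, 6.9]
width: 0.0158
grip_force: 60.0
```

```bash
python3 see.py
```

```text
[ 0.48338546 -0.00585652  0.04606394] [-2.1  0.6  5.5] ang -1.1769113951348165 want -1.1792036732051034
delta [ 0.     -0.0003  0.001 ]
```

Request:
move_tool(moves=[[[0,0,0.0005],0,0.01],[[0,0,0.001],0,0.01],[[0,0,0.0015],0,0.01],[[0,0,0.0015],0,0.01]])

```text
time: 18.05
ee_pos: [0.4834, -0.0058, 0.0452]
eef_rot: [0.981, 0.196, 0.0, 0.0]
ft_force: [-6.1, -0.8, 15.7]
width: 0.0156
grip_force: 60.0
```

```bash
python3 see.py
```

```text
[ 0.48340602 -0.00588654  0.04519237] [-5.3 -1.3 14.5] ang -1.1769761142889814 want -1.1792036732051034
delta [ 0.     -0.0003  0.0001]
```

Request:
move_tool(moves=[[[-0.0003,0,0.0005],0,0.01],[[-0.0003,0,0.0008],0,0.01],[[-0.0003,0,0.0008],0,0.01],[[-0.0003,0,0.0008],0,0.01],[[-0.0003,0,0.0008],0,0.01],[[-0.0003,0,0.0008],0,0.01]])

```text
time: 18.8
ee_pos: [0.4834, -0.0059, 0.0452]
eef_rot: [0.981, 0.196, 0.001, 0.0]
ft_force: [-9.4, -0.5, 24.2]
width: 0.0157
grip_force: 60.0
```

```bash
python3 see.py
```

```text
[ 0.48339911 -0.00587473  0.045144  ] [-9.3 -0.3 24.2] ang -1.1768744738742325 want -1.1792036732051034
delta [ 0.     -0.0003  0.    ]
```

The stop is at TCP z = 0.0452 m, against 0.0451 m expected when closed. The spring profile matched and the push is a steady 24 N.

```bash
python3 -c "
from bench import r, imaging, ticket, sensors
print(ticket.close_job())"
```

```text
the job is handed in; nothing more can be done
None
```

The job is handed in at about 19 s: the cap stands in the middle well, and the loose half is on both dowels, nose over nose, held and pressed shut at about 24 N; closure was judged from height and force, without a last picture.

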